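# Fit the diffuser and turn the light up three clicks

## Task

Get the small light unit ready for examining a sheet by transmitted light. First put the diffuser cell into the round light port on top of the unit and turn it until its two lugs drop fully home in the two slots. Then turn the selector on the sloping front exactly three clicks clockwise from where it stands, never going past the third click; let go of everything and do not disturb the loupe, dropper bottle and weight standing about.

Things in the scene. Friction and masses are not known exactly. Their poses are not given: they have to be found in the camera images.
- light_unit: Grey wedge-shaped light unit, fixed, 160 deep (x) x 130 wide (y) mm; origin at the centre of its underside. Its -x side is the low front (24 mm high), facing roughly the robot's right (world -y); from there the front slopes up at 28 degrees to a flat deck, its rear half, 66.5 mm above the table. Selector in the middle of the slope; raised aluminium light port on the deck.
- port (a point): Centre of the light port's mouth, level with the collar's top (83.5 mm above the table), 40 mm behind the unit's middle; axes as the unit's, z up. The port is an aluminium collar 17 mm above the deck, outer diameter 68 mm, bore 39 mm, with two slots 14 mm wide and 8 mm deep, open at the top, cut through its wall on the +y and -y sides.
- diffuser_cell: Loose round aluminium diffuser cell standing upright, 52 mm high, about 120 g; origin at the centre of its underside, z up. Lowest 14 mm: spigot of 36 mm diameter; on it two like lugs at heights 8 to 14 mm, 10 mm wide, pointing to its own +y and -y and reaching 29 mm from the axis (either way round fits). Above: ribbed grip of 46 mm diameter, white frosted top.
- cell_grip (a point): Point on the cell's axis 40 mm above its underside, axes as the cell's: hold it here, so that fingers clear the collar. Seated, the grip's underside (14 mm up the cell) rests on the collar, so the cell's origin lies 14 mm below port; not yet keyed, the lugs rest on the collar and the cell stands 6 mm higher. It drops by its own weight.
- selector_plate: Aluminium plate on the sloping front under the selector, fixed, 76 x 100 mm; origin on the selector's axis at the panel's surface; x up the slope, y to the unit's left, z out of the panel. Six black ticks round the selector mark its rest positions, the first at the upper left (60 degrees left of straight up the slope), the last 60 degrees right of it.
- selector_grip (a point): Point on the selector's axis 32 mm out from the panel, to hold it at. Black knob: skirt of 44 mm diameter up to 8 mm from the panel, on it a bar grip 40 mm long, 13 mm thick, up to 44 mm from the panel. z: turning axis, out of the panel (28 degrees from vertical, leaning to the unit's front); x: along the bar to its pointer end; y: across the bar. x and y turn with the knob.
- pointer (a point): Pointer end of the selector, 25 mm from its axis and 8 mm above the panel (white line on the bar's end); it turns with the knob, same axes as selector_grip.
- selector (a joint): Selector's angle in rad, growing clockwise as seen facing the panel. It snaps into six rest positions 0.419 rad (24 degrees) apart, 0 to 2.094, with a stop just beyond either end, and starts in one of the first three. A click takes about 0.06 N m; past the middle between two positions it snaps on; let go, it falls into the nearest one.
- watch_loupe: Bystander: black eye loupe, 36 mm diameter, 39 mm high, standing; origin under its centre.
- dropper_bottle: Bystander: amber dropper bottle, 32 mm diameter, 94 mm high, standing; origin under its centre.
- weight_2: Bystander: dark covered steel weight with brass knob, 30x50x47 mm; origin under its centre.
Mind the look-alikes: they are no part of the job. Leave any purple look-alike of the diffuser_cell alone.

How it is judged:
On the way, in this order (a step that is already met when the one before it is completed fails the run):
1. the diffuser cell has dropped fully home in the port, lugs in the slots (z of diffuser_cell in the frame of port below -0.0115 m and horizontal distance between diffuser_cell and port below 0.004 m and angle between the y axis of diffuser_cell and the y axis of port, either way round below 0.2 rad), for 0.2 s.
2. the selector has been turned three clicks from where it stood (distance of pointer from where it was at the start of the episode between 0.0265 and 0.0322 m), for 0.2 s.
At the end, for the whole second after the job is handed in: The diffuser cell sits upright and at rest fully home in the port (origin at least 11.5 mm below the collar's top, within 4 mm of its centre, lugs within 0.2 rad of the slots), and the selector rests three clicks (72 degrees, within about 8) clockwise of where it started (all of step 1 and all of step 2 and angle between diffuser_cell's own z axis and vertical below 0.08 rad and linear speed of diffuser_cell below 0.02 m/s and value of joint selector above 1.05 rad); the robot touches nothing.
It fails at once if the selector was turned past the third click (distance of pointer from where it was at the start of the episode above 0.0355 m).
It fails at once if the loupe, dropper bottle or weight was displaced by more than 20 mm or tipped over (distance of any of watch_loupe, dropper_bottle, weight_2 from where it was at the start of the episode above 0.02 m or angle between any of watch_loupe, dropper_bottle, weight_2's own z axis and vertical above 0.4 rad).
It also fails if it takes over 64 s, if anything falls off the work surface, if the arm or the gripper's body presses on something with over 40 N, if the wrist force passes 120 N, or if a joint passes its speed limit or range.

## Robot

A 7-joint arm with a two-finger parallel gripper is mounted at the origin on the work surface; the furniture and walls round the work are solid. World frame = base frame: x ahead of the robot, y to its left, z up, the work surface at z = 0. Lengths are in m, angles in rad, forces in N, time in s.
With the tool pointing down it reaches from about 0.4 to 0.925 m from the base axis. Payload 4.1 kg.
Tool frame: the origin (TCP) lies on the centre line of the jaws, within the pads' length; the fingertips stand 8 mm ahead of it and the grasp point (between the pads) lies 11 mm behind it (robot.tcp_to_tips is the distance from the TCP to the fingertips, in m); z points along the fingers, y is the line along which they close (so a half turn about z gives the same grasp; the last joint's range is limited). The gripper opens to 85 mm and grips with 20 to 120 N. Pads are 22 mm wide; open, the fingers measure 114 mm over their backs; the gripper's body (76 mm by 85 mm) begins 54 mm behind the grasp point. The pads swing forward as they close: fully open they stand 13 mm farther back than shut.
Start: joints at [-1.32, 0.398, 0.045, 1.537, -0.019, 1.207, -0.051], TCP at [0.223, 0.611, 0.239] pointing down, gripper open.
Joint ranges: [-2.82, 2.82], [-0.49, 2.23], [-1.37, 1.46], [0, 2.46], [-1.36, 4.5], [0.23, 2], [-2.94, 2.94]. Speed limits (rad/s): [2.57, 2.57, 3.14, 3.14, 3.14, 3.14, 3.14].

## Interface

Orientations are given as a unit quaternion [x, y, z, w].
In Python, from bench import robot gives the robot as it stands.
- The arm moves only by the shell command python3 -m creep 'ROWS' [FORCE]. ROWS is JSON, a list of rows, each a list of 3 entries, a list of its own where there are three numbers: the turn, a rotation vector about the tool's x, y, z in degrees, then the shift along the tool's x, y, z in m, then the opening, from -1 (shut) to 1 (fully open). A call has 1 to 20 rows; each row is the pose to reach, as a shift and turn from the pose commanded when the call began, along the tool's axes at that moment; what a row does not reach only later rows make up. A row lasts 1/8 s, in which the tool goes at most 62.5 mm and 10.7 degrees, less where a joint would pass 70% of its speed; a pose out of reach is approached as far as the arm can. A call with a gripper value outside its range is refused whole. The fingers move at their own pace and stop on an object; FORCE is the grip in N (left out, the last holds). Time passes only in rows, so rows that repeat a pose let the fingers close. It gives the time, the measured TCP pose, the force, the opening and the grip force at its end, in the units of the state.
- robot.sense(): the state, without advancing time (a new reading comes with each control period).
- robot.read_camera(name): name is "scene" or "top"; returns a dict with "img" (384x512x3 uint8, blue, green, red), "fx", "fy", "cx", "cy" (pixels), "k1" (the pictures are not rectified: a ray, as slopes to the right and down, at radius r is drawn at 1 + k1 r^2 times it, then the intrinsics apply), "R" (3x3) and "t" (3): a world point X has camera coordinates R X + t. Camera axes: x right, y down, z forward; pixel columns grow to the right and rows downward; lengths in m; the calibration is good to about 2 mm. A picture is of the moment at which its call begins. There is no depth.
- robot.sign_off(): hands the job in; it is judged then, once.
The state is a dict: "clock": time; "joint_positions": joint angles; "joint_vel": joint speeds; "tau": joint torques, N m; "tcp_pos": TCP position; "tool_rot": TCP orientation; "contact_force": force on the tool from outside, world axes, zero at the start; "ft_torque": the same for the moment, N m; "grip_width": finger opening in m; "finger_force": force on a finger pad.
Only numpy, scipy, OpenCV 4.12 (cv2) and the standard library are available. Lean on these libraries where they do the work, as an engineer would, in place of code of your own. Each camera call takes 0.05 s, during which the arm holds its last target. There are 200 camera calls.

## Working session

There is one attempt and no reset: what is moved stays moved. The work goes in short steps, Python scripts to look and compute and a shell command to move; the robot and the scene stay as the last step left them, time stands still between calls to the robot, and variables do not carry over. Pictures are saved under pics/ and viewed, at most 11 in all, crops included, and the job is handed in when it is done.

```bash
ls; mkdir -p pics; python3 - <<'E'
from bench import robot
import cv2,json
for n in("scene","top"):
    c=robot.read_camera(n); cv2.imwrite(f"pics/{n}0.png",c["img"])
    print(n,{k:(v.tolist() if hasattr(v,'tolist') else v) for k,v in c.items() if k!="img"})
print(robot.sense(), robot.tcp_to_tips)
E
```

```text
pics
scene {'fx': 440.1143999869585, 'fy': 440.1143999869585, 'cx': 257.10119262917, 'cy': 199.04171940642928, 'k1': -0.110050782200677, 'R': [[0.4913433761076478, -0.8706162917415428, 0.024677100910426953], [-0.35823785536542185, -0.22783920432429894, -0.9054031897204986], [0.7938811786018873, 0.43602358826911547, -0.423834997062068]], 't': [-0.2597895447137632, 0.2182659502225084, 0.9534397187298962]}
top {'fx': 478.5485248168022, 'fy': 478.5485248168022, 'cx': 248.79648558848427, 'cy': 193.17962859194444, 'k1': -0.0048013094798120964, 'R': [[-0.021001229618771832, -0.9996278534174382, -0.017409854294166777], [-0.9964156117282729, 0.022354664350618256, -0.08158552375233402], [0.0819443534276223, 0.015634054298731756, -0.9965142745026351]], 't': [-0.03455429006680454, 0.45150430756148785, 1.5056259748118273]}
{'clock': 0.1, 'joint_positions': array([-1.32000421,  0.39909946,  0.0450556 ,  1.53773633, -0.01870886,
        1.20688409, -0.05069592]), 'joint_vel': array([-0.00139821,  0.00077108, -0.00060901, -0.00352114, -0.00070865,
       -0.00084355,  0.00190662]), 'tau': array([ 3.03995126e-03, -4.76264513e+01,  1.37004543e+00, -2.54948956e+01,
        1.19404952e-02,  5.02558265e-03, -1.53602741e-05]), 'tcp_pos': array([0.22255452, 0.61013656, 0.23838758]), 'tool_rot': array([ 1.73958701e-01,  9.84752580e-01, -8.47935734e-04, -9.02292227e-05]), 'contact_force': array([-0.01930259,  0.36309506, -0.4581484 ]), 'ft_torque': array([ 0.01835333, -0.02233275, -0.00646902]), 'finger_force': 0.0, 'grip_width': 0.0855107716192574} 0.008
```

View pics/scene0.png

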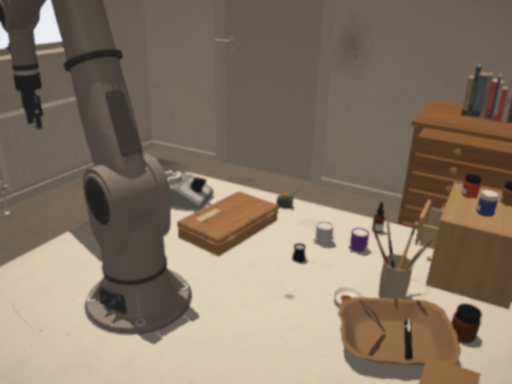

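View pics/top0.png

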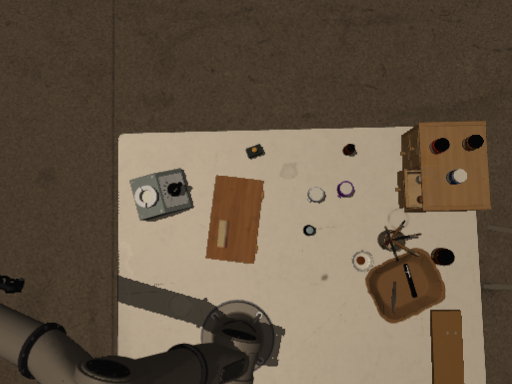

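The scene view shows the cell at about (325,233) with the purple look-alike at (359,240). In the top view the light unit is at about (160,195), cell (316,195), purple (346,189), loupe (309,230), bottle (349,150), weight (255,152). Next I'll zoom in.

```bash
cat > h.py <<'E'
import numpy as np,cv2
from bench import robot
from scipy.spatial.transform import Rotation as Ro
def ray(c,u,v):
    x,y=(u-c["cx"])/c["fx"],(v-c["cy"])/c["fy"]
    p=cv2.undistortPoints(np.array([[[u,v]]],float),np.array([[c["fx"],0,c["cx"]],[0,c["fy"],c["cy"]],[0,0,1]]),np.array([c["k1"],0,0,0.]))[0,0]
    R=np.array(c["R"]);return -R.T@np.array(c["t"]),R.T@np.array([*p,1])
def onz(c,u,v,z):
    o,d=ray(c,u,v);return o+d*(z-o[2])/d[2]
def proj(c,X):
    R=np.array(c["R"]);p=R@np.array(X)+np.array(c["t"]);p=p[:2]/p[2];p=p*(1+c["k1"]*(p@p));return p*c["fx"]+[c["cx"],c["cy"]]
E
python3 - <<'E'
import cv2,numpy as np
a=cv2.imread("pics/top0.png");b=cv2.imread("pics/scene0.png")
z=lambda i,x,y,w,h,s:cv2.resize(i[y:y+h,x:x+w],None,fx=s,fy=s,interpolation=cv2.INTER_CUBIC)
A=z(a,120,160,80,66,5);B=z(a,295,165,80,66,5);C=z(b,155,160,80,56,5);D=z(b,285,210,80,56,5)
cv2.imwrite("pics/z0.png",np.vstack([np.hstack([A,B])[:330],np.hstack([C,D])[:270]]))
E
```

```text
(no output)
```

View pics/z0.png

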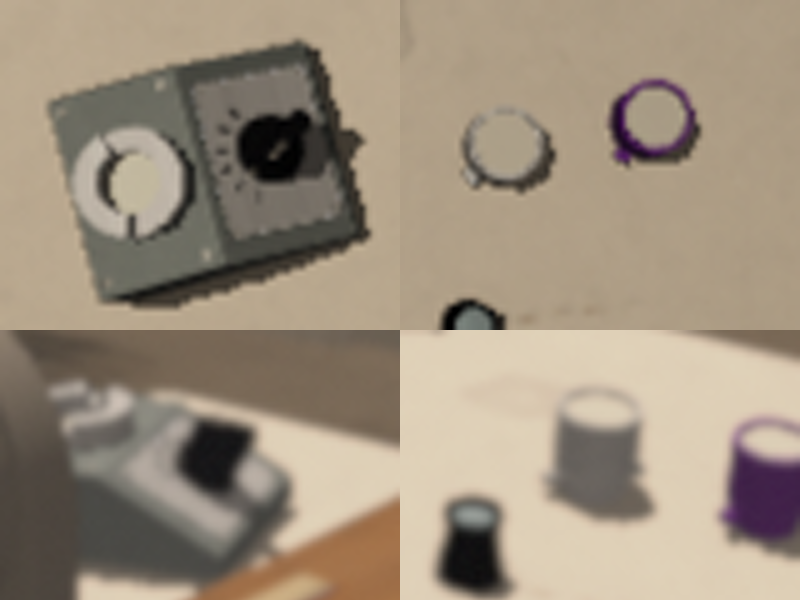

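The zoom shows the collar at about (146,196) with slots at upper left and bottom. The bar grip runs lower-left to upper-right, and the cell's visible lug points lower-left in the top view. Measuring by masks.

```bash
python3 - <<'E'
from h import *
c=robot.read_camera("top");s=robot.read_camera("scene")
I=c["img"];S=4
def up(x,y,w,h): return cv2.resize(I[y:y+h,x:x+w],None,fx=S,fy=S,interpolation=cv2.INTER_CUBIC)
pix=lambda p,x,y:(np.array(p)+.5)/S-.5+[x,y]
# collar
x0,y0=125,165;A=up(x0,y0,75,60);g=cv2.cvtColor(A,cv2.COLOR_BGR2GRAY);print("gray range",np.percentile(g,[1,10,50,90,99]))
hsv=cv2.cvtColor(A,cv2.COLOR_BGR2HSV)
m=((g>150)&(hsv[...,1]<40)).astype(np.uint8)
n,l,st,ce=cv2.connectedComponentsWithStats(m)
for i in range(1,n):
    if st[i,4]>60:
        print("bright",st[i],pix(ce[i],x0,y0))
m2=cv2.morphologyEx(m[:, :34*S],cv2.MORPH_OPEN,np.ones((5,5)))
cn=np.vstack(cv2.findContours(m2,cv2.RETR_EXTERNAL,2)[0]);h=cv2.convexHull(cn);e=cv2.fitEllipse(h);print("collar ell",e)
P=onz(c,*pix(e[0],x0,y0),.0835);print("port",P)
# unit outline: grey-green = b-r high vs table
d=A[...,0].astype(int)-A[...,2]
mu=(d>-8).astype(np.uint8);mu=cv2.morphologyEx(mu,cv2.MORPH_OPEN,np.ones((5,5)));mu=cv2.morphologyEx(mu,cv2.MORPH_CLOSE,np.ones((9,9)))
k=max(cv2.findContours(mu,cv2.RETR_EXTERNAL,2)[0],key=cv2.contourArea);print("unit rect",cv2.minAreaRect(k))
ap=cv2.approxPolyDP(k,8,True)[:,0];
for p in ap: print("corner",pix(p,x0,y0),onz(c,*pix(p,x0,y0),.0665)[:2],onz(c,*pix(p,x0,y0),.024)[:2])
# knob
mk=(g<45).astype(np.uint8);n,l,st,ce=cv2.connectedComponentsWithStats(mk)
for i in range(1,n):
    if st[i,4]>150:
        print("dark",st[i],pix(ce[i],x0,y0))
cv2.imwrite("pics/m.png",np.hstack([cv2.resize(A[:,:,:],None,fx=1.3,fy=1.3),cv2.resize(cv2.cvtColor(255*m2.copy() if 0 else (m*255+mk*120),cv2.COLOR_GRAY2BGR),None,fx=1.3,fy=1.3)]))
# cell, both views: grey body
x1,y1=298,180;B=up(x1,y1,36,30);d=B[...,0].astype(int)-B[...,2];print(np.percentile(d,[1,50,99]))
X,Y=285,210;D=cv2.resize(s["img"][Y:Y+56,X:X+60],None,fx=S,fy=S,interpolation=cv2.INTER_CUBIC)
V=np.zeros((240,600,3),np.uint8);V[:120,:144]=B;cv2.imwrite("pics/c.png",np.hstack([cv2.resize(B,(480,400)),cv2.resize(D,(320,400))[:,:]]))
E
```

```text
gray range [  6.  57. 144. 172. 184.]
bright [  65   82   59   85 1953] [150.03526626 194.22574245]
bright [  38   90   44   80 1524] [138.55347769 197.86827428]
collar ell ((81.43498229980469, 125.3631591796875), (85.55416870117188, 87.61621856689453), 50.089744567871094)
port [0.44384843 0.27222555 0.0835    ]
unit rect ((208.86993408203125, 96.90462493896484), (52.99193572998047, 78.08136749267578), 81.25383758544922)
corner [185.375 184.375] [0.47840891 0.15057763] [0.48282123 0.15690159]
corner [180.125 181.875] [0.48656015 0.16679607] [0.49120813 0.1735889 ]
corner [171.375 183.125] [0.48328973 0.19400397] [0.48784316 0.20158335]
corner [167.625 186.125] [0.47421941 0.20572135] [0.47851062 0.21363948]
corner [167.375 191.375] [0.45792135 0.20661306] [0.46174139 0.21455697]
corner [171.625 195.625] [0.44444063 0.19353006] [0.44787095 0.20109574]
corner [177.875 195.375] [0.44478276 0.1741546 ] [0.44822297 0.18116015]
corner [181.125 191.625] [0.45618584 0.1639767 ] [0.45995571 0.17068802]
corner [186.875 191.375] [0.45656055 0.14615084] [0.46034125 0.15234682]
dark [ 171   69   59   56 2457] [174.63252951 188.79309117]
dark [236  77  16  33 264] [185.58049242 187.77935606]
dark [118 109  17  52 222] [156.94481982 197.91779279]
dark [  76  176  164   46 1011] [162.47292285 214.51520772]
[-42. -40. -13.]
```

View pics/c.png

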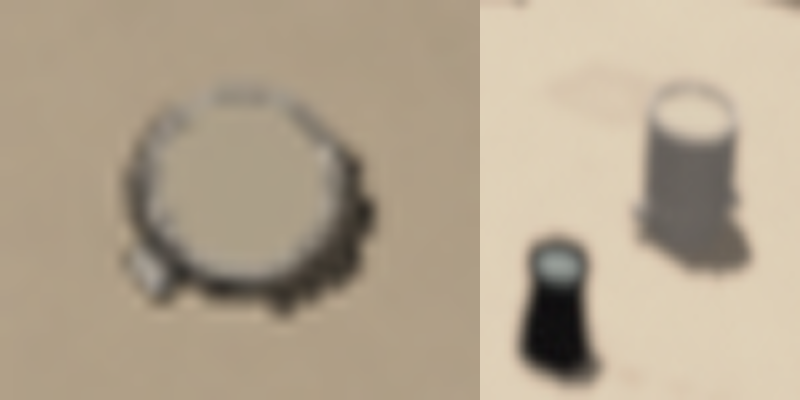

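View pics/m.png

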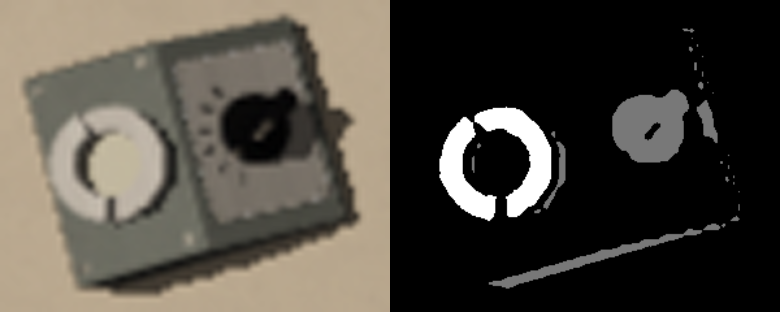

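The cell's lug tip is at about (145,272) in the crop. The collar mask is clean, with slots at (80,125) and (110,205). A light stripe on the knob at (262,131) is probably the pointer line.

```bash
python3 - <<'E'
from h import *
c=robot.read_camera("top");s=robot.read_camera("scene")
q=lambda x,y:(np.array([x,y])+.5)/5.2-.5+[125,165]
K=[onz(c,*q(*p),.0665) for p in[(27,82),(82,285),(207,245),(155,45)]]
for k in K:print(k.round(4))
# unit x = towards rear; back edge direction gives y
yv=(K[1]-K[0]);yv2=K[2]-K[3]
xv=(K[0]-K[3]);xv2=K[1]-K[2]
for v,o in((yv,90),(yv2,90),(xv,0),(xv2,0)):print("yaw",np.degrees(np.arctan2(v[1],v[0]))-o,np.linalg.norm(v))
s1=onz(c,*q(84,127),.0835);s2=onz(c,*q(110,205),.0835);v=s2-s1;print("slots yaw",np.degrees(np.arctan2(v[1],v[0]))-90)
deck=sum(K)/4;print("deck centre",deck)
P=onz(c,*((np.array([81.4,125.4])+.5)/4-.5+[125,165]),.0835);print("port",P)
# cell
ct=onz(c,315.7,193.5,.052);lug=onz(c,308.4,199.9,.011);print("cell",ct,"lug",lug,np.hypot(*(lug-ct)[:2]),np.degrees(np.arctan2(*(lug-ct)[1::-1])))
cs=onz(s,325,226,.052);print("cell from scene",cs, "reproj of top est in scene",proj(s,ct))
# selector candidates
yaw=np.radians(102);
for yd in (102,106):
  y=np.radians(yd);X=np.array([np.cos(y),np.sin(y),0]);Y=np.array([-np.sin(y),np.cos(y),0]);Z=np.array([0,0,1.])
  a=np.radians(28);sx=X*np.cos(a)+Z*np.sin(a);sn=-X*np.sin(a)+Z*np.cos(a)
  U=P-.040*X;U[2]=0
  # slope: starts x=-.08,z=.024 to z=.0665
  L=.0425/np.sin(a);o=U-.08*X+.024*Z+sx*L/2
  print(yd,"U",U,"sel",o,"px",(proj(c,o)-[125,165]+.5)*5.2)
  for t in(60,36,12):
    t=np.radians(t);b=np.cos(t)*sx+np.sin(t)*Y
    print(round(np.degrees(t)),[((proj(c,o+k*b+h*sn)-[125,165]+.5)*5.2).round().tolist() for k,h in((.025,.008),(.02,.044),(-.02,.044),(-.02,.008))])
E
```

```text
[0.4949 0.3234 0.0665]
[0.3731 0.2907 0.0665]
[0.3952 0.2162 0.0665]
[0.5153 0.2466 0.0665]
yaw -254.97821775086672 0.12607210287492895
yaw -255.81307824059002 0.12389617904331801
yaw 104.91436861724495 0.0794787363801682
yaw 106.52629887600256 0.07770014787614715
slots yaw -251.82155534517966
deck centre [0.44461539 0.26925482 0.0665    ]
port [0.44382077 0.2722525  0.0835    ]
cell [ 0.4422046  -0.25262343  0.052     ] lug [ 0.42547489 -0.23383118  0.011     ] 0.025160123954130025 131.6769277209638
cell from scene [ 0.44030232 -0.25625495  0.052     ] reproj of top est in scene [323.99383896 225.36669002]
102 U [0.45213724 0.23312659 0.        ] sel [0.4604609  0.19396688 0.04525   ] px [250.39350626 138.09325863]
60 [[243.0, 174.0], [263.0, 156.0], [283.0, 93.0], [264.0, 105.0]]
36 [[228.0, 165.0], [251.0, 148.0], [294.0, 101.0], [275.0, 112.0]]
12 [[218.0, 151.0], [243.0, 137.0], [302.0, 112.0], [283.0, 124.0]]
106 U [0.45484627 0.23380203 0.        ] sel [0.46588129 0.19531834 0.04525   ] px [248.08994782 129.19834873]
60 [[243.0, 165.0], [263.0, 145.0], [277.0, 81.0], [259.0, 95.0]]
36 [[228.0, 157.0], [250.0, 138.0], [290.0, 88.0], [271.0, 102.0]]
12 [[216.0, 144.0], [241.0, 127.0], [299.0, 99.0], [280.0, 113.0]]
```

```bash
python3 - <<'E'
from h import *
c=robot.read_camera("top");s=robot.read_camera("scene")
y=np.radians(105.5);X=np.array([np.cos(y),np.sin(y),0]);Y=np.array([-np.sin(y),np.cos(y),0]);Z=np.array([0,0,1.])
a=np.radians(28);sx=X*np.cos(a)+Z*np.sin(a);sn=-X*np.sin(a)+Z*np.cos(a)
P=np.array([.4438,.2715,.0835]);o=P-.04*X;o[2]=0;o=o-.08*X+.024*Z+sx*.0425/np.sin(a)/2
rows=[]
for cam,x0,y0,w,h in((c,160,175,32,32),(s,180,168,32,32)):
  im=cv2.resize(cam["img"][y0:y0+h,x0:x0+w],(384,384),interpolation=cv2.INTER_CUBIC)
  g=np.clip(im.astype(float)*2.0,0,255).astype(np.uint8);rows.append(g)
  for t in(60,36,12):
    t=np.radians(t);b=np.cos(t)*sx+np.sin(t)*Y;e=np.cross(sn,b)
    print(round(np.degrees(t)),"ptr",*[((proj(cam,o+k*b+j*e+hh*sn)-[x0,y0]+.5)*12).round().tolist() for k,j,hh in((.025,0,.008),(.02,.0065,.044),(.02,-.0065,.044),(-.02,-.0065,.044),(-.02,.0065,.044))])
cv2.imwrite("pics/k.png",np.hstack(rows))
E
```

```text
60 ptr [143.0, 264.0] [213.0, 225.0] [165.0, 210.0] [201.0, 63.0] [248.0, 79.0]
36 ptr [108.0, 245.0] [180.0, 218.0] [141.0, 185.0] [233.0, 70.0] [272.0, 103.0]
12 ptr [83.0, 213.0] [152.0, 198.0] [128.0, 153.0] [261.0, 90.0] [285.0, 135.0]
60 ptr [116.0, 234.0] [201.0, 143.0] [173.0, 111.0] [286.0, 104.0] [313.0, 135.0]
36 ptr [101.0, 208.0] [180.0, 122.0] [170.0, 91.0] [307.0, 125.0] [318.0, 155.0]
12 ptr [101.0, 186.0] [170.0, 100.0] [179.0, 77.0] [317.0, 146.0] [309.0, 169.0]
```

View pics/k.png

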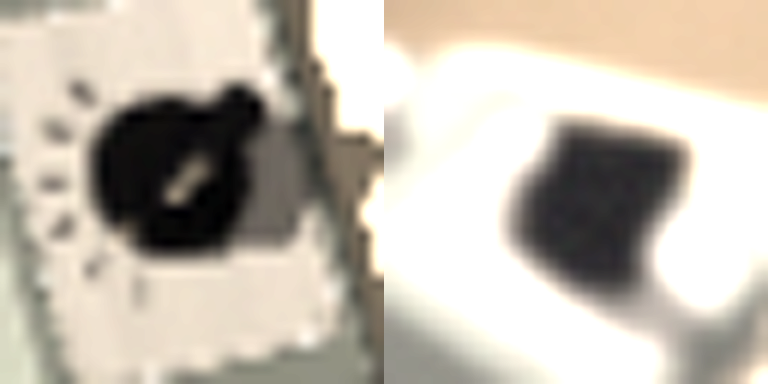

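The top crop shows the bar end at (243,105), the top line (170,200)–(205,160) and the pointer mark at (120,228). That is 36° left, so the selector is at position 1 and the target is +72°. Next: helper and move to the cell.

```bash
cat >> h.py <<'E'
def jawrot(deg,zd=(0,0,-1)):
    z=np.array(zd,float);j=np.array([np.cos(np.radians(deg)),np.sin(np.radians(deg)),0]);j-=z*(j@z);j/=np.linalg.norm(j)
    return Ro.from_matrix(np.c_[np.cross(j,z),j,z])
def go(p0,R0,p,R):
    c=[(R0.inv()*q) for q in (R,R*Ro.from_euler('z',180,degrees=True))]
    for q in c: print("turn",q.as_rotvec(degrees=True).round(1),"shift",R0.inv().apply(np.array(p)-p0).round(4))
def now():
    s=robot.sense();return s["tcp_pos"],Ro.from_quat(s["tool_rot"]),s
E
python3 - <<'E'
from h import *
p,R,s=now()
go(p,R,[.56,.15,.26],jawrot(10)); go(p,R,[.4415,-.2535,.2],jawrot(-25))
c=robot.read_camera("top")
for n,u,v,z in(("purple",346,188,.052),("loupe",309.5,230,.039),("bottle",349,149,.09),("weight",255.5,151.5,.04)):print(n,onz(c,u,v,z))
E
```

```text
turn [-0.  0. 60.] shift [-0.4747 -0.3172 -0.0207]
turn [  -0.   -0. -120.] shift [-0.4747 -0.3172 -0.0207]
turn [-0.  0. 95.] shift [-0.5016 -0.7369  0.0393]
turn [ -0.  -0. -85.] shift [-0.5016 -0.7369  0.0393]
purple [ 0.45722782 -0.34705894  0.052     ]
loupe [ 0.32966606 -0.23128841  0.039     ]
bottle [ 0.57288951 -0.35351779  0.09      ]
weight [ 0.58050365 -0.06865209  0.04      ]
```

```bash
python3 -m creep '[[[0,0,60],[-0.475,-0.317,-0.02],1],[[0,0,60],[-0.475,-0.317,-0.02],1],[[0,0,60],[-0.475,-0.317,-0.02],1],[[0,0,60],[-0.475,-0.317,-0.02],1],[[0,0,60],[-0.475,-0.317,-0.02],1],[[0,0,60],[-0.475,-0.317,-0.02],1],[[0,0,60],[-0.475,-0.317,-0.02],1],[[0,0,60],[-0.475,-0.317,-0.02],1],[[0,0,60],[-0.475,-0.317,-0.02],1],[[0,0,95],[-0.5016,-0.7369,0.0393],1],[[0,0,95],[-0.5016,-0.7369,0.0393],1],[[0,0,95],[-0.5016,-0.7369,0.0393],1],[[0,0,95],[-0.5016,-0.7369,0.0393],1],[[0,0,95],[-0.5016,-0.7369,0.0393],1],[[0,0,95],[-0.5016,-0.7369,0.0393],1],[[0,0,95],[-0.5016,-0.7369,0.0393],1],[[0,0,95],[-0.5016,-0.7369,0.0393],1],[[0,0,95],[-0.5016,-0.7369,0.0393],1],[[0,0,95],[-0.5016,-0.7369,0.0393],1],[[0,0,95],[-0.5016,-0.7369,0.0393],1]]' 40
python3 - <<'E'
from h import *
p,R,s=now();print(p,s["joint_positions"].round(2));go(p,R,[.4415,-.2535,.028],jawrot(-25))
E
```

```text
clock: 2.95
tcp_pos: [0.4423, -0.2521, 0.2]
tool_rot: [0.843, 0.538, 0.0, -0.0]
contact_force: [-0.7, -0.6, 0.5]
grip_width: 0.0853
finger_force: 0.0
[ 0.4422844  -0.25207605  0.20004608] [-0.26  0.25  0.81  1.93 -0.21  1.05  0.21]
turn [ 0.  -0.   0.1] shift [-1.70e-03 -1.00e-04  1.72e-01]
turn [ 1.000e-01  0.000e+00 -1.799e+02] shift [-1.70e-03 -1.00e-04  1.72e-01]
```

```bash
python3 -m creep '[[[0,0,0],[-0.001,0,0.05],1],[[0,0,0],[-0.001,0,0.1],1],[[0,0,0],[-0.001,0,0.13],1],[[0,0,0],[-0.001,0,0.15],1],[[0,0,0],[-0.001,0,0.165],1],[[0,0,0],[-0.001,0,0.172],1],[[0,0,0],[-0.001,0,0.172],1],[[0,0,0],[-0.001,0,0.172],0.3],[[0,0,0],[-0.001,0,0.172],0.1],[[0,0,0],[-0.001,0,0.172],-0.2],[[0,0,0],[-0.001,0,0.172],-0.2],[[0,0,0],[-0.001,0,0.172],-0.2],[[0,0,0],[-0.001,0,0.172],-0.2],[[0,0,0],[-0.001,0,0.172],-0.2]]' 40
```

```text
clock: 4.7
tcp_pos: [0.4419, -0.2547, 0.0288]
tool_rot: [0.844, 0.537, 0.001, 0.001]
contact_force: [0.1, 0.9, 6.3]
grip_width: 0.0449
finger_force: 40.7
```

```bash
python3 -m creep '[[[0,0,0],[0,0,-0.04],-0.2],[[0,0,0],[0,0,-0.1],-0.2],[[0,0,0],[0,0,-0.17],-0.2],[[0,0,0],[0,0,-0.2],-0.2],[[0,0,0],[0,0,-0.2],-0.2],[[0,0,0],[0,0,-0.2],-0.2]]' 40
python3 - <<'E'
from h import *
p,R,s=now();print(p,s["joint_positions"].round(2),s["grip_width"])
go(p,R,[.56,.05,.24],jawrot(10));go(p,R,[.4438,.2715,.2],jawrot(38))
S=robot.read_camera("scene");T=robot.read_camera("top")
o=[]
for c in(S,T):
    u,v=proj(c,p).astype(int);print(u,v)
    i=c["img"][max(0,v-25):v+25,max(0,u-32):u+32];o.append(cv2.resize(i,(400,312),interpolation=cv2.INTER_CUBIC))
cv2.imwrite("pics/g.png",np.hstack(o))
E
```

```text
clock: 5.45
tcp_pos: [0.4403, -0.2536, 0.2269]
tool_rot: [0.844, 0.537, -0.0, -0.001]
contact_force: [-0.5, -1.1, -1.5]
grip_width: 0.0449
finger_force: 41.5
[ 0.44025864 -0.25364135  0.22686189] [-0.29  0.22  0.85  1.9  -0.18  1.1   0.19] 0.04491320892627902
turn [ -0.1  -0.1 -35. ] shift [ 0.3258 -0.02   -0.0129]
turn [-1.00e-01  1.00e-01  1.45e+02] shift [ 0.3258 -0.02   -0.0129]
turn [ -0.1  -0.1 -63. ] shift [ 0.4773 -0.2189  0.0275]
turn [-1.00e-01  1.00e-01  1.17e+02] shift [ 0.4773 -0.2189  0.0275]
330 164
323 189
```

View pics/g.png

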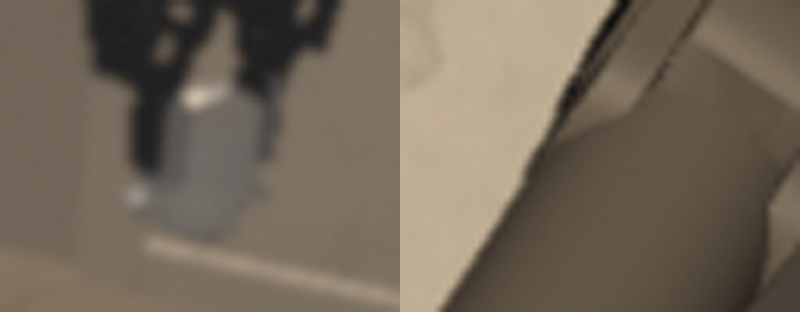

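The scene crop shows the cell held upright, with lugs at about (137,198) and (258,190). The arm blocks the top view.

```bash
python3 - <<'E'
from h import *
c=robot.read_camera("scene")
q=lambda x,y:(298+(x+.5)/6.25-.5,139+(y+.5)/6.24-.5)
a=onz(c,*q(135,198),.209);b=onz(c,*q(262,190),.209);print(a,b,(a+b)/2,np.linalg.norm(a-b),np.degrees(np.arctan2(*(a-b)[1::-1])))
for d in(122,127,132,137,142):
  e=np.array([np.cos(np.radians(d)),np.sin(np.radians(d)),0])*.029;C=np.array([.4405,-.2537,.209]);print(d,proj(c,C+e),proj(c,C-e),"seen",q(135,198),q(262,190))
E
```

```text
[ 0.42918855 -0.22982092  0.209     ] [ 0.46671412 -0.27044366  0.209     ] [ 0.44795133 -0.25013229  0.209     ] 0.055302586757509216 132.73044738314482
122 [318.30735891 170.74667588] [340.98685484 170.9534761 ] seen (319.18, 170.31089743589743) (339.5, 169.02884615384616)
127 [318.52302811 171.1164131 ] [340.72704117 170.58634106] seen (319.18, 170.31089743589743) (339.5, 169.02884615384616)
132 [318.8250426  171.48560821] [340.38475508 170.2226642 ] seen (319.18, 170.31089743589743) (339.5, 169.02884615384616)
137 [319.21158355 171.85139735] [339.96303825 169.86514211] seen (319.18, 170.31089743589743) (339.5, 169.02884615384616)
142 [319.68013538 172.21090963] [339.46547489 169.51639504] seen (319.18, 170.31089743589743) (339.5, 169.02884615384616)
```

```bash
python3 -m creep '[[[0,0,-35],[0.326,-0.02,-0.013],-0.2],[[0,0,-35],[0.326,-0.02,-0.013],-0.2],[[0,0,-35],[0.326,-0.02,-0.013],-0.2],[[0,0,-35],[0.326,-0.02,-0.013],-0.2],[[0,0,-35],[0.326,-0.02,-0.013],-0.2],[[0,0,-35],[0.326,-0.02,-0.013],-0.2],[[0,0,-63],[0.477,-0.219,0.0],-0.2],[[0,0,-63],[0.477,-0.219,0.0],-0.2],[[0,0,-63],[0.477,-0.219,0.0],-0.2],[[0,0,-63],[0.477,-0.219,0.0],-0.2],[[0,0,-63],[0.477,-0.219,0.0],-0.2],[[0,0,-63],[0.477,-0.219,0.0],-0.2],[[0,0,-63],[0.477,-0.219,0.0],-0.2],[[0,0,-63],[0.477,-0.219,0.0],-0.2]]' 40
```

```text
clock: 7.35
tcp_pos: [0.4453, 0.2689, 0.2279]
tool_rot: [0.44, 0.898, -0.0, 0.0]
contact_force: [-0.6, -0.4, -1.4]
grip_width: 0.0446
finger_force: 41.6
```

```bash
python3 -m creep '[[[0,0,0],[0,0,0.06],-0.2],[[0,0,0],[0,0,0.09],-0.2],[[0,0,0],[0,0,0.102],-0.2],[[0,0,0],[0,0,0.102],-0.2],[[0,0,0],[0,0,0.102],-0.2]]' 40
python3 - <<'E'
from h import *
S=robot.read_camera("scene");T=robot.read_camera("top");ps=[now()[0]]
for k in range(10): robot.read_camera("top");ps.append(now()[0])
print(np.mean(ps,0),np.std(ps,0));p,R,s=now();print(s["contact_force"]);go(np.mean(ps,0),R,[.4438,.2718,.1245],jawrot(38))
o=[]
for c in(S,T):
    u,v=proj(c,[.444,.27,.09]).astype(int);print(u,v)
    i=c["img"][max(0,v-25):v+25,max(0,u-32):u+32];o.append(cv2.resize(i,(400,312),interpolation=cv2.INTER_CUBIC))
cv2.imwrite("pics/p.png",np.hstack(o))
E
```

```text
clock: 7.98
tcp_pos: [0.4458, 0.2711, 0.1275]
tool_rot: [0.439, 0.899, 0.001, 0.001]
contact_force: [-0.1, 0.3, -0.7]
grip_width: 0.0451
finger_force: 41.6
[0.44481553 0.27072092 0.12656408] [0.00033452 0.00020608 0.00047402]
[ 0.16448239 -0.70469323 -2.14324884]
turn [ 0. -0. -0.] shift [ 0.0015 -0.0001  0.0021]
turn [ -0.  -0. 180.] shift [ 0.0015 -0.0001  0.0021]
170 172
145 195
```

View pics/p.png

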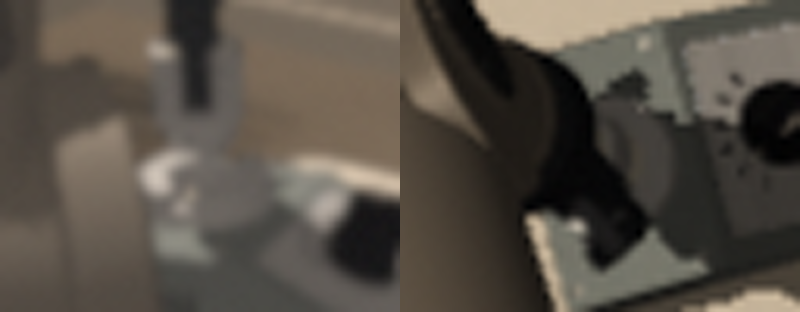

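The scene crop shows the cell just above the collar (collar about x 142–275, spigot about 160–237 in the crop). Checking their relative sideways offset along this view.

```bash
python3 - <<'E'
from h import *
c=robot.read_camera("scene")
P=np.array([.4438,.2718,.0835]);o=-np.array(c["R"]).T@np.array(c["t"]);d=P-o;d[2]=0;d/=np.linalg.norm(d);r=np.cross(d,[0,0,1]);print("right dir",r)
q=lambda X:((proj(c,X)-[138,147]+.5)*6.25).round(1)
print("collar edges z.0835",q(P-.034*r),q(P+.034*r)," z.07",q(P-.034*r-[0,0,.0135]),q(P+.034*r-[0,0,.0135]))
p=np.array([.4448,.2707,.1266])
for h,rad in((.047,.023),(.02,.023)):
  X=p+[0,0,h-.029];print("cell",h,q(X-rad*r),q(X+rad*r))
I=c["img"]
for v in(165,166,167,158,160,162):print(v,I[v,150:190].sum(1).tolist())
E
```

```text
right dir [ 0.65568415 -0.7550353   0.        ]
collar edges z.0835 [135.  177.8] [270.3 170.5]  z.07 [136.8 202.5] [271.5 195. ]
cell 0.047 [152.3  62.4] [245.5  57.9]
cell 0.02 [155.7 113.3] [248.1 108.6]
165 [214, 222, 233, 251, 283, 303, 301, 272, 245, 233, 228, 229, 245, 272, 286, 284, 268, 229, 206, 205, 207, 226, 260, 277, 282, 280, 274, 274, 277, 277, 282, 282, 284, 288, 293, 295, 301, 307, 309, 309]
166 [226, 248, 275, 300, 341, 371, 365, 323, 272, 245, 242, 242, 253, 279, 291, 295, 287, 271, 261, 262, 262, 271, 281, 288, 285, 277, 268, 274, 280, 282, 282, 282, 285, 286, 286, 294, 299, 304, 308, 310]
167 [259, 298, 335, 354, 377, 398, 391, 350, 293, 250, 239, 242, 253, 277, 298, 307, 301, 294, 291, 294, 294, 295, 294, 296, 287, 274, 260, 268, 278, 282, 285, 286, 286, 287, 290, 295, 301, 307, 309, 308]
158 [204, 205, 204, 215, 238, 254, 258, 264, 274, 279, 285, 290, 301, 301, 298, 276, 228, 163, 111, 107, 133, 192, 249, 277, 283, 279, 287, 303, 310, 314, 314, 317, 316, 317, 317, 315, 317, 314, 320, 319]
160 [210, 206, 209, 212, 208, 216, 221, 225, 230, 233, 237, 249, 274, 286, 289, 277, 237, 171, 116, 102, 124, 184, 246, 278, 282, 283, 289, 302, 309, 310, 313, 311, 313, 312, 317, 314, 313, 311, 315, 316]
162 [212, 212, 212, 210, 213, 213, 214, 216, 217, 217, 222, 236, 262, 278, 286, 277, 247, 184, 122, 115, 122, 178, 244, 271, 281, 281, 285, 290, 296, 302, 304, 304, 306, 310, 310, 311, 310, 313, 310, 308]
```

```bash
python3 - <<'E'
from h import *
c=robot.read_camera("scene");I=c["img"].astype(int)
for v in(174,176,178,180):print(v,"L",I[v,155:170].sum(1).tolist(),"R",I[v,174:190].sum(1).tolist())
E
```

```text
174 L [339, 340, 335, 330, 344, 421, 512, 565, 561, 502, 417, 352, 321, 310, 307] R [308, 290, 284, 282, 287, 309, 332, 346, 362, 383, 406, 431, 462, 481, 478, 475]
176 L [326, 325, 325, 320, 323, 373, 477, 546, 557, 510, 412, 327, 313, 327, 317] R [289, 288, 285, 282, 281, 280, 274, 282, 308, 346, 377, 399, 409, 405, 394, 389]
178 L [314, 313, 312, 307, 300, 285, 316, 364, 388, 376, 349, 344, 374, 394, 358] R [294, 291, 290, 288, 284, 282, 277, 286, 313, 353, 386, 398, 394, 393, 418, 450]
180 L [302, 303, 298, 299, 293, 277, 268, 281, 297, 308, 352, 414, 414, 358, 316] R [300, 296, 294, 291, 282, 272, 253, 235, 223, 239, 281, 327, 368, 413, 464, 498]
```

```bash
python3 - <<'E'
from h import *
I=cv2.imread("pics/scene0.png").astype(int);J=robot.read_camera("scene")["img"].astype(int)
for v in(172,174,176,178,180):print(v,"R0",I[v,174:192].sum(1).tolist())
T=cv2.imread("pics/top0.png").astype(int)
# collar edges in top0 along rows/cols through centre (145.1,196)
for v in(194,196,198):print(v,T[v,130:164].sum(1).tolist())
for u in(141,150):print(u,T[180:212,u].sum(1).tolist())
E
```

```text
172 R0 [375, 365, 422, 496, 515, 487, 439, 378, 331, 333, 361, 401, 438, 453, 451, 448, 436, 413]
174 R0 [444, 417, 465, 544, 575, 566, 531, 462, 405, 394, 407, 426, 453, 471, 471, 466, 472, 487]
176 R0 [474, 494, 523, 535, 510, 468, 412, 377, 390, 403, 407, 408, 401, 398, 388, 382, 387, 400]
178 R0 [425, 412, 392, 362, 327, 300, 289, 321, 371, 401, 405, 399, 389, 385, 406, 443, 464, 467]
180 R0 [302, 296, 291, 285, 279, 273, 272, 303, 352, 381, 384, 384, 396, 423, 459, 490, 488, 462]
194 [500, 502, 452, 349, 385, 501, 537, 534, 534, 360, 171, 168, 295, 484, 535, 538, 535, 534, 535, 534, 535, 536, 539, 543, 534, 530, 349, 148, 105, 273, 249, 211, 270, 322]
196 [494, 498, 501, 397, 447, 521, 536, 536, 532, 317, 149, 173, 455, 535, 534, 535, 536, 535, 534, 534, 537, 533, 538, 541, 543, 528, 346, 151, 107, 270, 291, 236, 216, 254]
198 [495, 494, 496, 450, 436, 515, 539, 537, 534, 372, 190, 168, 456, 536, 537, 535, 536, 534, 535, 536, 535, 532, 535, 539, 546, 535, 336, 138, 108, 270, 322, 249, 209, 295]
141 [304, 306, 307, 309, 309, 311, 370, 477, 444, 364, 417, 363, 190, 150, 168, 171, 173, 171, 168, 173, 245, 429, 542, 537, 535, 527, 468, 336, 312, 313, 310, 309]
150 [311, 313, 313, 314, 316, 351, 457, 536, 535, 533, 524, 516, 534, 535, 535, 536, 537, 534, 535, 536, 535, 533, 536, 535, 535, 494, 338, 213, 316, 319, 322, 322]
```

```bash
python3 -m creep '[[[0,0,0],[-0.0005,0,0.01],-0.2],[[0,0,0],[-0.0005,0,0.014],-0.2],[[0,0,0],[-0.0005,0,0.016],-0.2],[[0,0,0],[-0.0005,0,0.018],-0.2],[[0,0,0],[-0.0005,0,0.018],-0.2]]' 40
python3 - <<'E'
from h import *
ps=[];f=[]
for k in range(6): robot.read_camera("top");p,R,s=now();ps.append(p);f.append(np.r_[s["contact_force"],s["ft_torque"]])
print(np.mean(ps,0),np.mean(f,0).round(2))
E
```

```text
clock: 9.35
tcp_pos: [0.4448, 0.2701, 0.1079]
tool_rot: [0.439, 0.899, -0.0, -0.0]
contact_force: [0.3, -0.0, -0.9]
grip_width: 0.0453
finger_force: 41.6
[0.44492511 0.27015499 0.10815216] [ 0.03 -0.36 -0.87 -0.01  0.   -0.02]
```

```bash
python3 -m creep '[[[0,0,0],[0,0,0.002],-0.2],[[0,0,0],[0,0,0.004],-0.2],[[0,0,0],[0,0,0.005],-0.2],[[0,0,0],[0,0,0.006],-0.2],[[0,0,0],[0,0,0.006],-0.2]]' 40
python3 - <<'E'
from h import *
ps=[];f=[]
for k in range(6): robot.read_camera("top");p,R,s=now();ps.append(p);f.append(np.r_[s["contact_force"],s["ft_torque"]])
print(np.mean(ps,0),np.mean(f,0).round(2))
E
```

```text
clock: 10.28
tcp_pos: [0.4452, 0.2703, 0.1031]
tool_rot: [0.439, 0.899, 0.001, -0.0]
contact_force: [-3.4, -0.4, 8.3]
grip_width: 0.0452
finger_force: 42.7
[0.44518016 0.2703038  0.10311172] [-2.32 -1.15  7.87 -0.21  0.41 -0.01]
```

```bash
cat > f.py <<'E'
from h import *
ps=[];f=[]
for k in range(4): robot.read_camera("top");p,R,s=now();ps.append(p);f.append(np.r_[s["contact_force"],s["ft_torque"]])
y=R.as_matrix()[:,1]
print(np.mean(ps,0).round(4),np.mean(f,0).round(2),"jaw",np.degrees(np.arctan2(y[1],y[0])).round(1))
E
m(){ :; }
python3 -m creep '[[[0,0,1.5],[0,0,0],-0.2],[[0,0,3],[0,0,0],-0.2],[[0,0,3],[0,0,0],-0.2]]'|tail -0; python3 f.py
python3 -m creep '[[[0,0,1.5],[0,0,0],-0.2],[[0,0,3],[0,0,0],-0.2],[[0,0,3],[0,0,0],-0.2]]'|tail -0; python3 f.py
python3 -m creep '[[[0,0,-3],[0,0,0],-0.2],[[0,0,-6],[0,0,0],-0.2],[[0,0,-9],[0,0,0],-0.2],[[0,0,-9],[0,0,0],-0.2]]'|tail -0; python3 f.py
python3 -m creep '[[[0,0,-1.5],[0,0,0],-0.2],[[0,0,-3],[0,0,0],-0.2],[[0,0,-3],[0,0,0],-0.2]]'|tail -0; python3 f.py
```

```text
[0.445  0.2696 0.1018] [ 0.89 -2.48  0.07 -0.47 -0.27  0.07] jaw 35.0
[0.445  0.2694 0.1019] [ 2.01 -4.22 -0.94 -1.08 -0.44  0.51] jaw 32.0
[0.4452 0.2696 0.102 ] [ 3.2  -4.5  -2.3  -1.01 -0.72 -0.74] jaw 40.8
[0.4445 0.2705 0.102 ] [ 1.38 -2.31 -1.88 -0.5  -0.25 -1.  ] jaw 44.0Exception ignored on flushing sys.stdout:
BrokenPipeError: [Errno 32] Broken pipe
Exception ignored on flushing sys.stdout:
BrokenPipeError: [Errno 32] Broken pipe
Exception ignored on flushing sys.stdout:
BrokenPipeError: [Errno 32] Broken pipe
Exception ignored on flushing sys.stdout:
BrokenPipeError: [Errno 32] Broken pipe
```

```bash
python3 -m creep '[[[0,0,4],[0,0,0],-0.2],[[0,0,7],[0,0,0],-0.2],[[0,0,7],[0,0,0.001],-0.2],[[0,0,7],[0,0,0.002],-0.2],[[0,0,7],[0,0,0.003],-0.2],[[0,0,7],[0,0,0.003],-0.2]]'; python3 f.py
```

```text
clock: 13.75
tcp_pos: [0.4449, 0.2705, 0.0991]
tool_rot: [0.446, 0.895, 0.0, -0.0]
contact_force: [-0.8, -1.1, -0.1]
grip_width: 0.0453
finger_force: 41.6
[0.4449 0.2705 0.0991] [-0.17 -0.8  -0.09 -0.26 -0.07  0.1 ] jaw 37.0
```

```bash
python3 -m creep '[[[0,0,0],[0,0,0.001],-0.2],[[0,0,0],[0,0,0.001],-0.2],[[0,0,0],[0,0,0.001],0.1],[[0,0,0],[0,0,0.001],0.3],[[0,0,0],[0,0,0.001],0.6],[[0,0,0],[0,0,0.001],1],[[0,0,0],[0,0,0.001],1],[[0,0,0],[0,0,-0.02],1],[[0,0,0],[0,0,-0.07],1],[[0,0,0],[0,0,-0.13],1],[[0,0,0],[0,0,-0.13],1]]'
python3 - <<'E'
from h import *
S=robot.read_camera("scene");T=robot.read_camera("top")
o=[]
for c in(S,T):
    u,v=proj(c,[.444,.27,.09]).astype(int);print(u,v)
    i=c["img"][max(0,v-25):v+25,max(0,u-32):u+32];o.append(cv2.resize(i,(400,312),interpolation=cv2.INTER_CUBIC))
cv2.imwrite("pics/r.png",np.hstack(o))
y=np.radians(105.5);X=np.array([np.cos(y),np.sin(y),0]);Y=np.array([-np.sin(y),np.cos(y),0]);Z=np.array([0,0,1.])
a=np.radians(28);sx=X*np.cos(a)+Z*np.sin(a);sn=-X*np.sin(a)+Z*np.cos(a)
P=np.array([.4447,.2708,.0835]);oo=P-.04*X;oo[2]=0;oo=oo-.08*X+.024*Z+sx*.0425/np.sin(a)/2
p,R,s=now();print(p,s["joint_positions"].round(2))
for t in(36,-36):
  t=np.radians(t);b=np.cos(t)*sx+np.sin(t)*Y;e=np.cross(sn,b);RR=Ro.from_matrix(np.c_[np.cross(e,-sn),e,-sn])
  print("jaw world",e);go(p,R,oo+.12*sn,RR);go(p,R,oo+.021*sn,RR)
print(oo)
E
```

```text
clock: 15.32
tcp_pos: [0.4479, 0.2718, 0.2341]
tool_rot: [0.447, 0.895, 0.005, 0.002]
contact_force: [0.6, 0.7, 0.7]
grip_width: 0.0854
finger_force: 0.0
170 172
145 195
[0.44489997 0.2701857  0.22943438] [-0.96  0.18  0.38  1.86 -0.08  1.11  0.09]
jaw world [-0.64090109 -0.71630876 -0.27594846]
turn [ 35.4  19.3 160.9] shift [-0.1263 -0.0498  0.0781]
turn [-13.4  24.6 -14.2] shift [-0.1263 -0.0498  0.0781]
turn [ 35.4  19.3 160.9] shift [-0.0831 -0.0329  0.1656]
turn [-13.4  24.6 -14.2] shift [-0.0831 -0.0329  0.1656]
jaw world [-0.91828574  0.28390799  0.27594846]
turn [ -33.7    4.4 -119.6] shift [-0.1263 -0.0498  0.0781]
turn [ 3.7 28.9 56.3] shift [-0.1263 -0.0498  0.0781]
turn [ -33.7    4.4 -119.6] shift [-0.0831 -0.0329  0.1656]
turn [ 3.7 28.9 56.3] shift [-0.0831 -0.0329  0.1656]
[0.46608831 0.19367626 0.04525   ]
```

View pics/r.png

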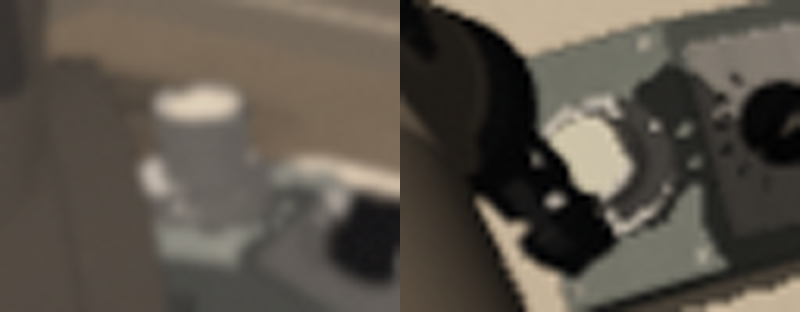

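The cell's white top sits low on the collar in both views, at (200,103) in the scene crop. Moving above the selector.

```bash
python3 -m creep '[[[-13.4,24.6,-14.2],[-0.126,-0.05,0.03],1],[[-13.4,24.6,-14.2],[-0.126,-0.05,0.03],1],[[-13.4,24.6,-14.2],[-0.126,-0.05,0.03],1],[[-13.4,24.6,-14.2],[-0.126,-0.05,0.078],0.3],[[-13.4,24.6,-14.2],[-0.126,-0.05,0.078],0.3],[[-13.4,24.6,-14.2],[-0.126,-0.05,0.078],0.3],[[-13.4,24.6,-14.2],[-0.126,-0.05,0.078],0.3],[[-13.4,24.6,-14.2],[-0.126,-0.05,0.078],0.3]]'
cat > sel.py <<'E'
from h import *
y=np.radians(105.5);X=np.array([np.cos(y),np.sin(y),0]);Y=np.array([-np.sin(y),np.cos(y),0]);Z=np.array([0,0,1.])
a=np.radians(28);sx=X*np.cos(a)+Z*np.sin(a);sn=-X*np.sin(a)+Z*np.cos(a)
P=np.array([.4447,.2708,.0835]);oo=P-.04*X;oo[2]=0;oo=oo-.08*X+.024*Z+sx*.0425/np.sin(a)/2
def Rt(t):
  t=np.radians(t);b=np.cos(t)*sx+np.sin(t)*Y;e=np.cross(sn,b);return Ro.from_matrix(np.c_[np.cross(e,-sn),e,-sn])
def barang(R):
  x=R.as_matrix()[:,0];return np.degrees(np.arctan2(x@Y,x@sx))
E
python3 - <<'E'
from sel import *
c=robot.read_camera("scene");C=robot.read_camera("top")
ps=[]
for k in range(5): robot.read_camera("top");ps.append(now()[0])
p,R,s=now();p=np.mean(ps,0);print(s["joint_positions"].round(2),"bar",barang(R))
go(p,R,oo+.023*sn,Rt(36));print((p-oo)@sn)
for z in(.1215,.1275):print("celltop",z,((proj(c,[.4447,.2708,z])-[138,147]+.5)*6.25))
I=c["img"].copy();u,v=proj(c,oo).astype(int);A=cv2.resize(I[v-40:v+20,u-40:u+40],(533,400),interpolation=cv2.INTER_CUBIC)
cv2.imwrite("pics/s.png",A);print(u-40,v-40)
E
```

```text
clock: 16.42
tcp_pos: [0.4807, 0.1407, 0.1518]
tool_rot: [0.319, 0.916, 0.198, -0.138]
contact_force: [-1.0, -0.2, 0.6]
grip_width: 0.0553
finger_force: 0.0
[-0.41  0.34  0.42  1.98 -0.69  1.11  1.29] bar 35.97615694638584
turn [0.0e+00 1.0e-01 1.8e+02] shift [-0.0007 -0.0001  0.097 ]
turn [-0.1  0.  -0. ] shift [-0.0007 -0.0001  0.097 ]
0.11997474842352925
celltop 0.1215 [201.29637091 103.67042609]
celltop 0.1275 [200.62677835  92.42695078]
154 148
```

View pics/s.png

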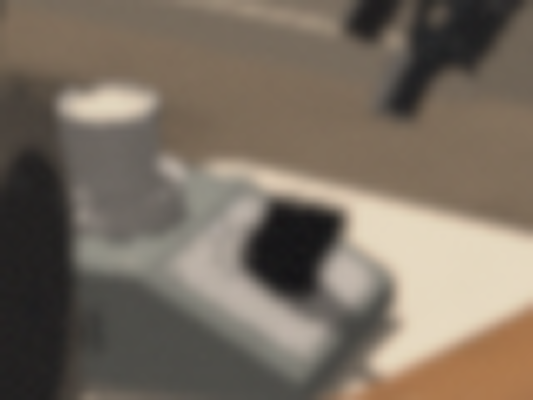

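The cell top matches the seated height (row 103.7 predicted, 103 seen). The knob is unobstructed, so I'll descend on it.

```bash
python3 -m creep '[[[0,0,0],[-0.0005,0,0.04],0.3],[[0,0,0],[-0.0005,0,0.07],0.3],[[0,0,0],[-0.0005,0,0.085],0.3],[[0,0,0],[-0.0005,0,0.092],0.3],[[0,0,0],[-0.0005,0,0.096],0.3],[[0,0,0],[-0.0005,0,0.096],0.3]]' 20; python3 f.py
python3 -m creep '[[[0,0,0],[0,0,0],0],[[0,0,0],[0,0,0],-0.3],[[0,0,0],[0,0,0],-0.5],[[0,0,0],[0,0,0],-0.6],[[0,0,0],[0,0,0],-0.7],[[0,0,0],[0,0,0],-0.8],[[0,0,0],[0,0,0],-0.8]]' 20; python3 f.py
```

```text
clock: 17.52
tcp_pos: [0.4695, 0.1821, 0.0664]
tool_rot: [0.32, 0.916, 0.198, -0.138]
contact_force: [-0.5, -0.0, -0.2]
grip_width: 0.0553
finger_force: 0.0
[0.4695 0.1821 0.0666] [-0.02 -0.2   0.19 -0.48 -0.16 -0.  ] jaw 48.1
clock: 18.6
tcp_pos: [0.4673, 0.1805, 0.0654]
tool_rot: [0.321, 0.916, 0.197, -0.139]
contact_force: [-4.3, -5.2, 1.2]
grip_width: 0.0128
finger_force: 21.4
[0.4673 0.1805 0.0654] [-3.44 -5.39  2.04 -1.14  0.5   0.4 ] jaw 48.1
```

```bash
python3 -m creep '[[[0,0,0],[0,-0.0015,0],-0.8],[[0,0,0],[0,-0.0025,0],-0.8],[[0,0,0],[0,-0.0025,0],-0.8]]' 20; python3 f.py
python3 -m creep '[[[0,0,6],[0,0,0],-0.8],[[0,0,12],[0,0,0],-0.8],[[0,0,18],[0,0,0],-0.8],[[0,0,24],[0,0,0],-0.8],[[0,0,24],[0,0,0],-0.8]]' 20; python3 f.py; python3 -c "
from sel import *
p,R,s=now();print(barang(R),R.inv().apply(s['contact_force']).round(1),R.inv().apply(s['ft_torque']).round(2),s['joint_positions'].round(2))"
```

```text
clock: 19.18
tcp_pos: [0.4673, 0.1805, 0.0654]
tool_rot: [0.32, 0.916, 0.198, -0.138]
contact_force: [-0.9, -2.8, 2.5]
grip_width: 0.0126
finger_force: 21.3
[0.4673 0.1805 0.0654] [-1.74 -3.32  2.59 -0.75  0.27  0.2 ] jaw 48.2
clock: 20.0
tcp_pos: [0.4675, 0.1807, 0.0654]
tool_rot: [0.503, 0.83, 0.165, -0.176]
contact_force: [-0.9, -3.6, 2.8]
grip_width: 0.0126
finger_force: 21.9
[0.4675 0.1807 0.0655] [-0.79 -3.06  2.88 -0.62  0.19  0.09] jaw 26.1
11.994026099783818 [-0.6 -1.2 -4. ] [ 0.41 -0.45  0.07] [-0.49  0.46  0.42  2.06 -0.86  0.95  1.  ]
```

Turning smoothly with low forces. I'll do the remaining 48°, then check before releasing.

```bash
python3 -m creep '[[[0,0,6],[0,0,0],-0.8],[[0,0,12],[0,0,0],-0.8],[[0,0,18],[0,0,0],-0.8],[[0,0,24],[0,0,0],-0.8],[[0,0,30],[0,0,0],-0.8],[[0,0,36],[0,0,0],-0.8],[[0,0,42],[0,0,0],-0.8],[[0,0,47],[0,0,0],-0.8],[[0,0,48],[0,0,0],-0.8],[[0,0,48],[0,0,0],-0.8],[[0,0,48],[0,0,0],-0.8]]' 20; python3 -c "
from sel import *
p,R,s=now();print(barang(R),R.inv().apply(s['contact_force']).round(1),R.inv().apply(s['ft_torque']).round(2),s['joint_positions'].round(2))"
```

```text
clock: 21.58
tcp_pos: [0.4682, 0.1808, 0.0654]
tool_rot: [0.797, 0.553, 0.08, -0.228]
contact_force: [1.7, 0.2, -0.2]
grip_width: 0.0127
finger_force: 21.6
-36.00240552777266 [0.7 1.6 0. ] [-0.88 -0.08  0.06] [-0.61  0.5   0.58  2.07 -0.93  1.01  0.22]
```

Exactly +72°. Release, back out along the axis and move clear.

```bash
python3 -m creep '[[[0,0,0],[0,0,0],-0.6],[[0,0,0],[0,0,0],-0.3],[[0,0,0],[0,0,0],0],[[0,0,0],[0,0,0],0.3],[[0,0,0],[0,0,0],0.3],[[0,0,0],[0,0,0],0.3],[[0,0,0],[0,0,-0.03],0.3],[[0,0,0],[0,0,-0.08],0.3],[[0,0,0],[0,0,-0.14],0.3],[[0,0,0],[0,0,-0.2],0.3],[[0,0,0],[0,0,-0.24],0.3],[[0,0,0],[0,0,-0.24],0.3],[[0,0,0],[0,0,-0.24],0.3]]' 20
python3 - <<'E'
from sel import *
c=robot.read_camera("top");s=robot.read_camera("scene")
A=cv2.resize(c["img"][160:226,120:200],(400,330),interpolation=cv2.INTER_CUBIC);B=cv2.resize(s["img"][145:211,150:230],(400,330),interpolation=cv2.INTER_CUBIC)
cv2.imwrite("pics/e.png",np.clip(np.hstack([A,B])*1.4,0,255).astype(np.uint8))
for n,u,v,z in(("loupe",309.5,230,.039),("bottle",349,149,.09),("weight",255.5,151.5,.04)):
  a=cv2.imread("pics/top0.png")[int(v)-10:int(v)+10,int(u)-10:int(u)+10].astype(int);print(n,abs(a-c["img"][int(v)-10:int(v)+10,int(u)-10:int(u)+10]).mean().round(1))
E
```

```text
clock: 23.2
tcp_pos: [0.4969, 0.0728, 0.2766]
tool_rot: [0.797, 0.553, 0.078, -0.229]
contact_force: [-0.4, 0.4, 0.3]
grip_width: 0.0553
finger_force: 0.0
loupe 63.5
bottle 12.0
weight 56.2
```

View pics/e.png

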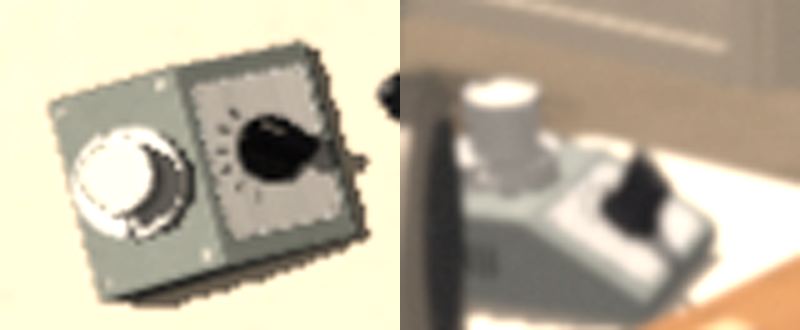

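The cell is seated and the bar end is now at about (315,148) in the top crop. Quick numeric check of the bar's direction.

```bash
python3 - <<'E'
from sel import *
c=robot.read_camera("top");s=robot.read_camera("scene");o=np.array([.466,.191,.04525])
for t in(-12,-36,-60):
  r=np.radians(t);b=np.cos(r)*sx+np.sin(r)*Y
  print(t,[((proj(c,o+k*b+.044*sn)-[120,160]+.5)*5).round().tolist() for k in(.02,-.02)],[((proj(s,o+k*b+.044*sn)-[150,145]+.5)*5).round().tolist() for k in(.02,-.02)])
print(now()[2]["contact_force"])
E
```

```text
-12 [[260.0, 134.0], [323.0, 133.0]] [[233.0, 148.0], [281.0, 186.0]]
-36 [[262.0, 121.0], [321.0, 146.0]] [[242.0, 146.0], [272.0, 188.0]]
-60 [[269.0, 110.0], [315.0, 157.0]] [[253.0, 149.0], [261.0, 186.0]]
[-0.59648712  0.21162025  0.33370225]
```

```bash
python3 -c "
from bench import robot
print(robot.sign_off())"
```

```text
the job is handed in; nothing more can be done
None
```

I handed the job in after about 24 s: the images show the diffuser cell keyed and seated in the port and the selector three clicks (72°) clockwise, never past the third. The arm was clear; I didn't re-measure the loupe, bottle and weight at the end, and `sign_off()` returned no verdict.

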